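# Set out the breakfast corner by the tap

## Robot

A 6-joint arm with a two-finger parallel gripper is mounted at the origin on the work surface. World frame = base frame: x ahead of the robot, y to its left, z up, the work surface at z = 0. Lengths are in m, angles in rad, forces in N, time in s.
With the tool pointing down it reaches from about 0.3 to 0.75 m from the base axis. Payload 8.5 kg.
Tool frame: the origin (TCP) lies on the centre line of the jaws, within the pads' length; the fingertips stand 8 mm ahead of it and the grasp point (between the pads) lies 11 mm behind it (ctrl.finger_overhang is the distance from the TCP to the fingertips, in m); z points along the fingers, y is the line along which they close (so a half turn about z gives the same grasp; the last joint's range is limited). The gripper opens to 88 mm and grips with 3 to 60 N. Pads are 18 mm wide; open, the fingers measure 123 mm over their backs; the gripper's body (75 mm by 187 mm) begins 45 mm behind the grasp point.
Start: joints at [1.133, 0.381, 1.297, -0, 1.464, -0.215], TCP at [0.122, 0.536, 0.225] pointing down, gripper open.
Joint ranges: [-3.11, 3.11], [-0.89, 2.33], [0.22, 2.48], [-1.42, 4.56], [0.17, 2.85], [-2.88, 2.88]. Speed limits (rad/s): [2.39, 2.39, 3.14, 3.14, 3.14, 3.14].

## Interface

Orientations are given as a 3x3 rotation matrix whose columns are the frame's x, y, z axes.
In Python, from bench import ctrl, vision gives the robot as it stands.
- The arm moves only by the tool move_arm, never from a script. Its argument "deltas" is a list of rows, each a list of 6 numbers: the shift along the tool's x, y, z in units of 25 mm (1.0 is 25 mm), then the turn, a rotation vector about the tool's x, y, z in units of 5 degrees (1.0 is 5 degrees). A call has exactly 8 rows; each row is the pose to reach, as a shift and turn from the pose commanded when the call began, along the tool's axes at that moment; what a row does not reach only later rows make up. A row lasts 1/8 s, in which the tool goes at most 62.5 mm and 10.7 degrees, less where a joint would pass 70% of its speed; a pose out of reach is approached as far as the arm can. A call with a gripper value outside its range is refused whole. "hand" is the finger opening in mm, from 0 to 88.1, set as the call begins (left out, the last holds). The fingers move at their own pace and stop on an object; "squeeze" is the grip in N (left out, the last holds). Time passes only in rows, so rows that repeat a pose let the fingers close, or fill a call up. It gives the time, the measured TCP pose, the force, the opening and the grip force at its end, in the units of the state.
- ctrl.get_obs(): the state, without advancing time (a new reading comes with each control period).
- vision.snapshot(name): name is "scene" or "top"; returns a dict with "image" (420x560x3 uint8, red, green, blue), "fx", "fy", "cx", "cy" (pixels), "R" (3x3) and "t" (3): a world point X has camera coordinates R X + t. Camera axes: x right, y down, z forward; pixel columns grow to the right and rows downward; lengths in m; the calibration is good to about 2 mm. A picture is of the moment at which its call begins. There is no depth.
- ctrl.finish_job(): hands the job in; it is judged then, once.
The state is a dict: "clock": time; "joint_pos": joint angles; "dq": joint speeds; "tau": joint torques, N m; "ee_pos": TCP position; "eef_rot": TCP orientation; "wrist_force": force on the tool from outside, world axes, zero at the start; "moment": the same for the moment, N m; "gripper_width": finger opening in m; "grip_force": force on a finger pad.
Only numpy, scipy, OpenCV 4.12 (cv2) and the standard library are available. Lean on these libraries where they do the work, as an engineer would, in place of code of your own. Each camera call takes 0.05 s, during which the arm holds its last target. There are 200 camera calls.

## Task

Set out the breakfast corner on the marble ledge: stand the tall jar in the middle of the saucer and the steel salt shaker upright in the middle of the jar's lid, stand the egg cup upright on the marble midway between the saucer and the bowl and in line with their centres, and lay the wooden spatula flat across the top of the bowl, resting level on the rim on both sides with its balance point over the middle of the bowl. Leave the short jar, the tumbler and the nailbrush where they are.

Things in the scene. Friction and masses are not known exactly. Their poses are not given: they have to be found in the camera images.
- tall_jar: the tall screw-top jar, loose, to be moved: white plastic cylinder, diameter 60 mm up to 75 mm height, then a grey lid of diameter 56 mm; 95 mm tall in all, flat lid top. About 0.22 kg. Origin: centre of its underside, z up its axis. Starts standing on the marble.
- shaker: the salt shaker, loose, to be moved: plain steel cylinder, diameter 40 mm, 60 mm tall, flat top and bottom, with a dark ring at 45 mm. About 0.12 kg. Origin: centre of its underside, z up its axis. Starts standing on the marble.
- egg_cup: the egg cup, loose, to be moved: glazed dark blue ceramic, 62 mm tall; round foot of diameter 42 mm, thin stem, open cup whose outside is a straight cylinder of diameter 46 mm from 40 mm to 62 mm height (wall 4 mm). About 0.08 kg. Origin: centre of its underside, z up its axis. Starts standing on the marble.
- spatula: the wooden spatula, loose, to be moved, lying flat: 260 mm long. Straight handle 20 mm wide and 12 mm thick from x = -146 to +24 mm, then a blade 55 mm wide and 6 mm thick from +24 to +114 mm; the underside is one flat plane. About 0.06 kg. Origin: on the underside under the balance point (which is on the handle near the blade), x along its length towards the blade, y across, z up.
- saucer: the ceramic saucer, target, stands firm (does not slide): round, diameter 150 mm at its rim, 16 mm high, flat inner floor of diameter about 95 mm lying 5 mm above its underside. Origin: centre of its underside, on the marble; z up; its y axis lies along the line through the centres of saucer and bowl (either way).
- bowl: the orange plastic bowl, target, stands firm (does not slide): round, open, rim diameter 160 mm, wall 4 mm, rim 60 mm above its underside, empty. Its centre is 0.29 to 0.35 m from the saucer's. Origin: centre of its underside, on the marble; z up.
- short_jar: the short screw-top jar, loose bystander, to be left alone: same make as the tall jar, diameter 68 mm, 48 mm tall. Origin: centre of its underside, z up.
- tumbler: a green glass tumbler, loose bystander, to be left alone: rim diameter 72 mm, 85 mm tall, open. Origin: centre of its underside, z up.
- nailbrush: a wooden nailbrush, loose bystander, to be left alone, lying beyond the saucer and bowl: 80 mm along its y, 36 mm along its x, 40 mm high. Origin: centre of its underside, z up. (The top of the marble ledge on which everything stands is 20 mm above the table, at z = 0.02 m.)
Not all that is in view belongs to the job. Leave any orange or purple look-alike of the tall_jar alone.

How it is judged:
At the end, for the whole second after the job is handed in: All released, upright, at rest: jar on the saucer's floor within 14 mm of its centre; shaker on the lid within 12 mm of the jar's axis; egg cup on the marble within 15 mm of the saucer-bowl line and 13 mm of halfway; spatula level on the bowl's rim, balance point within 30 mm of its centre (horizontal distance between tall_jar and saucer below 0.014 m and z of tall_jar in the frame of saucer between 0.002 and 0.01 m and angle between each of tall_jar, shaker, egg_cup, spatula's own z axis and vertical below 0.08 rad and horizontal distance between shaker and tall_jar below 0.012 m and z of shaker in the frame of tall_jar between 0.09 and 0.1 m and height (world z) of egg_cup below 0.025 m and x of egg_cup in the frame of saucer between -0.015 and 0.015 m and ((horizontal distance between saucer and bowl above 0.28 m and horizontal distance between egg_cup and saucer below 0.159 m and horizontal distance between egg_cup and bowl below 0.159 m) or (horizontal distance between saucer and bowl above 0.29 m and horizontal distance between egg_cup and saucer below 0.164 m and horizontal distance between egg_cup and bowl below 0.164 m) or (horizontal distance between saucer and bowl above 0.3 m and horizontal distance between egg_cup and saucer below 0.169 m and horizontal distance between egg_cup and bowl below 0.169 m) or (horizontal distance between saucer and bowl above 0.31 m and horizontal distance between egg_cup and saucer below 0.174 m and horizontal distance between egg_cup and bowl below 0.174 m) or (horizontal distance between saucer and bowl above 0.32 m and horizontal distance between egg_cup and saucer below 0.179 m and horizontal distance between egg_cup and bowl below 0.179 m) or (horizontal distance between saucer and bowl above 0.33 m and horizontal distance between egg_cup and saucer below 0.184 m and horizontal distance between egg_cup and bowl below 0.184 m) or (horizontal distance between saucer and bowl above 0.34 m and horizontal distance between egg_cup and saucer below 0.189 m and horizontal distance between egg_cup and bowl below 0.189 m) or (horizontal distance between saucer and bowl above 0.35 m and horizontal distance between egg_cup and saucer below 0.194 m and horizontal distance between egg_cup and bowl below 0.194 m)) and horizontal distance between spatula and bowl below 0.03 m and z of spatula in the frame of bowl between 0.055 and 0.067 m and linear speed of each of tall_jar, shaker, egg_cup, spatula below 0.02 m/s and angular speed of each of tall_jar, shaker, egg_cup, spatula below 0.2 rad/s); the robot touches nothing.
It fails at once if the short jar is pushed more than 25 mm or tipped (distance of short_jar from where it was at the start of the episode above 0.025 m or angle between short_jar's own z axis and vertical above 0.4 rad).
It fails at once if the tumbler is pushed more than 25 mm or tipped (distance of tumbler from where it was at the start of the episode above 0.025 m or angle between tumbler's own z axis and vertical above 0.4 rad).
It fails at once if the nailbrush is pushed more than 25 mm or tipped (distance of nailbrush from where it was at the start of the episode above 0.025 m or angle between nailbrush's own z axis and vertical above 0.4 rad).
It also fails if it takes over 115 s, if anything falls off the work surface, if the arm or the gripper's body presses on something with over 40 N, if the wrist force passes 120 N, or if a joint passes its speed limit or range.

## Working session

There is one attempt and no reset: what is moved stays moved. The work goes in short steps, Python scripts to look and compute and a tool call to move; the robot and the scene stay as the last step left them, time stands still between calls to the robot, and variables do not carry over. Pictures are saved under pics/ and viewed, at most 14 in all, crops included, and the job is handed in when it is done.

Besides the shell and the picture viewer there is one more tool, called after "Emit:" in YAML: its name, and indented under it one key for each argument. move_arm: Moves the arm, as the interface text tells. Its arguments: {"type":"object","properties":{"deltas":{"type":"array","items":{"type":"array","items":{"type":"number"}}},"hand":{"type":"number"},"squeeze":{"type":"number"}},"required":["deltas"]}

```bash
mkdir -p pics
python3 - <<'E'
from bench import ctrl, vision
import cv2,pickle,numpy as np
for n in("scene","top"):
    s=vision.snapshot(n); pickle.dump(s,open(f"{n}0.pkl","wb"))
    cv2.imwrite(f"pics/{n}0.png",cv2.resize(s["image"][:,:,::-1],(784,588),interpolation=cv2.INTER_CUBIC))
    print(n,s["fx"],s["fy"],s["cx"],s["cy"],np.round(s["R"],3).tolist(),np.round(s["t"],3), -s["R"].T@s["t"])
o=ctrl.get_obs();print(o["clock"],o["ee_pos"],np.round(o["eef_rot"],4))
E
```

```text
scene 513.7639318513247 513.7639318513247 278.8637087765444 206.66049669387223 [[0.652, 0.758, -0.008], [0.494, -0.434, -0.753], [-0.575, 0.487, -0.657]] [-0.353 -0.201  1.699] [ 1.30628161 -0.64722417  0.96248971]
top 384.71782426366485 384.71782426366485 281.14872213153933 205.29666676281838 [[-0.015, -1.0, 0.002], [-0.985, 0.014, -0.172], [0.172, -0.005, -0.985]] [0.061 0.536 1.069] [0.34574873 0.05824463 1.14531263]
0.1 [0.12141579 0.53617107 0.22400435] [[-9.753e-01  2.210e-01 -5.000e-04]
 [ 2.210e-01  9.753e-01 -1.200e-03]
 [ 3.000e-04 -1.300e-03 -1.000e+00]]
```

View pics/top0.png

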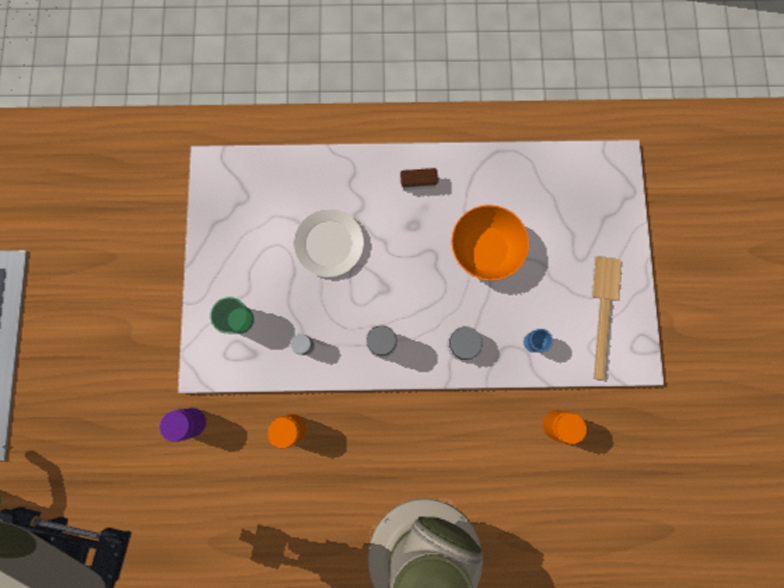

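View pics/scene0.png

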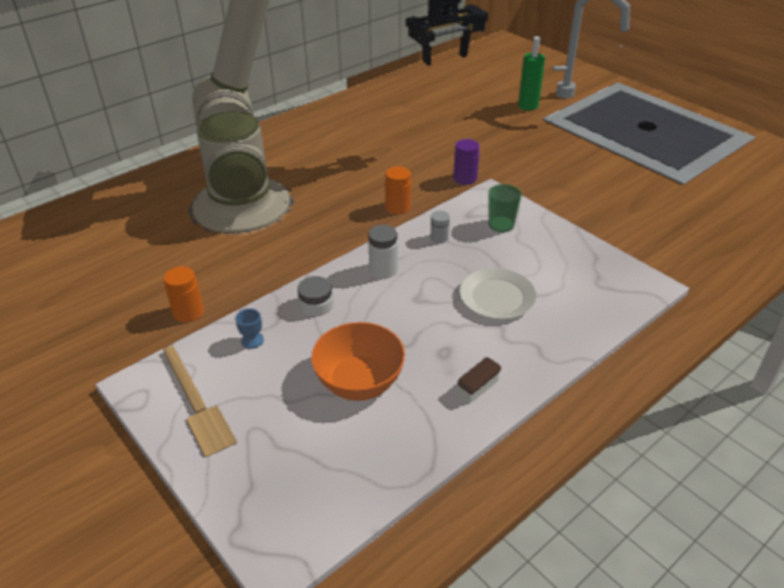

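Run:
```python
import pickle,cv2
a=pickle.load(open("top0.pkl","rb"))["image"][:,:,::-1]; b=pickle.load(open("scene0.pkl","rb"))["image"][:,:,::-1]
cv2.imwrite("pics/topc.png",cv2.resize(a[140:290,203:403],None,fx=4,fy=4,interpolation=cv2.INTER_CUBIC))
cv2.imwrite("pics/topd.png",cv2.resize(a[150:280,310:470],None,fx=4.5,fy=4.5,interpolation=cv2.INTER_CUBIC))
cv2.imwrite("pics/scec.png",cv2.resize(b[120:320,110:390],None,fx=2.8,fy=2.8,interpolation=cv2.INTER_CUBIC))
```

```text
(no output)
```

View pics/topc.png

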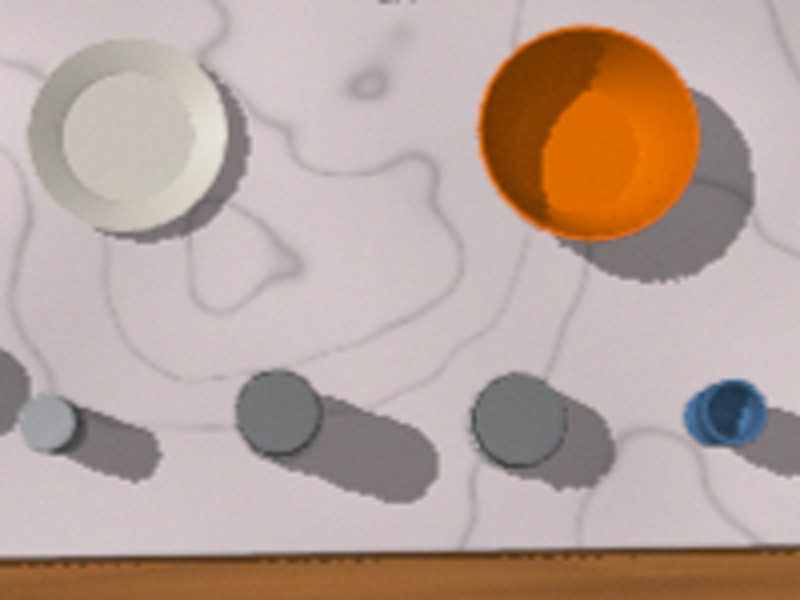

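View pics/topd.png

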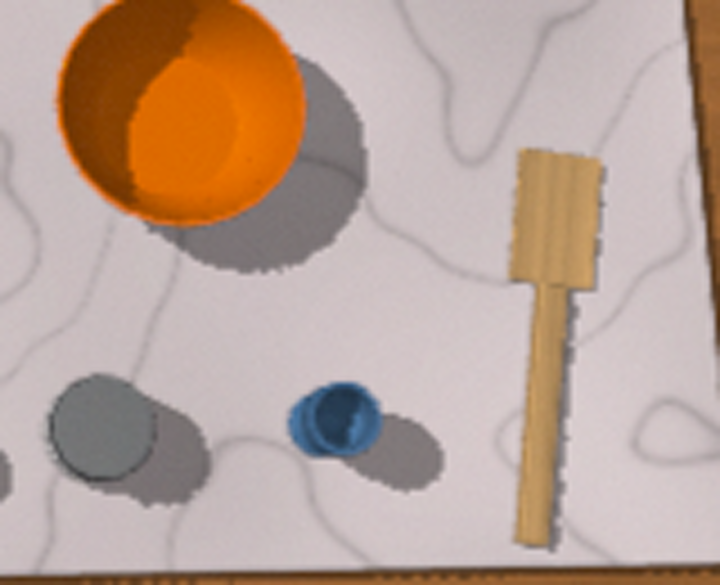

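View pics/scec.png

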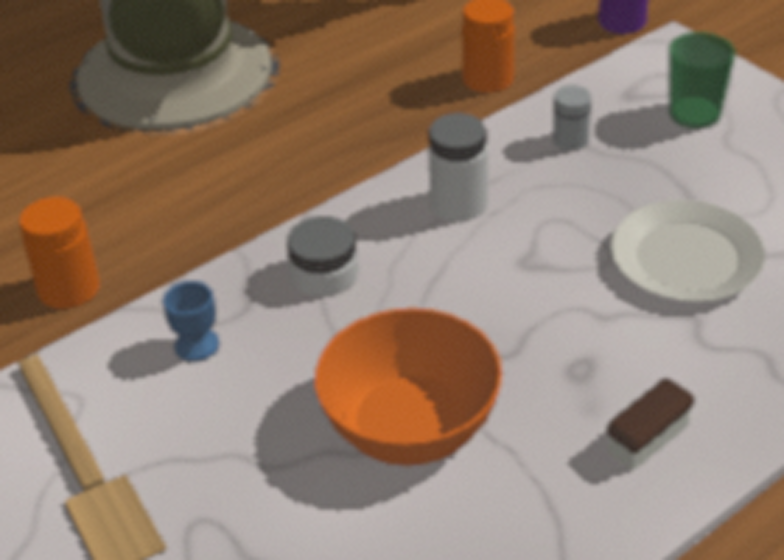

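```bash
cat > h.py <<'E'
import pickle,numpy as np
def ray(s,u,v,z):
    R,t=s["R"],s["t"];c=-R.T@t
    d=R.T@np.array([(u-s["cx"])/s["fx"],(v-s["cy"])/s["fy"],1]);return (c+d*(z-c[2])/d[2])
def crop(s,u,v,x0,y0,f,z): return ray(s,x0+(u+.5)/f-.5,y0+(v+.5)/f-.5,z)
E
python3 - <<'E'
from h import *
T=pickle.load(open("top0.pkl","rb"));S=pickle.load(open("scene0.pkl","rb"))
for n,u,v,z in [("saucer",128,136,.036),("bowl",589.5,133.5,.08),("shaker",49,424,.08),("tall",278,412,.115),("egg",734,412,.082),("short",518,419,.068)]:
    print(n,np.round(crop(T,u,v,203,140,4,z)[:2],4))
for n,u,v,z in [("shaker",573,102,.08),("tall",458,134.5,.115),("egg",190,299,.082),("short",322,244,.068),("saucer",687,254,.036),("bowl",408,378,.08)]:
    print("S",n,np.round(crop(S,u,v,110,120,2.8,z)[:2],4))
for u,v,z in [(520,149,.026),(604,158,.026),(510,280,.026),(596,290,.026),(537,284,.032),(571,288,.032),(515,541,.032),(549,547,.032)]:
    print("sp",np.round(crop(T,u,v,310,150,4.5,z)[:2],4))
print("S tip",crop(S,30,360,110,120,2.8,.032)[:2], "neck",crop(S,88,486,110,120,2.8,.032)[:2])
print("brush",ray(T,419/1.4,178/1.4,.06),"tumbler",ray(T,231/1.4,315/1.4,.105),"purple", ray(T,175/1.4,425/1.4,.1),"or",ray(T,285/1.4,432/1.4,.1),ray(T,571/1.4,428/1.4,.1))
E
```

```text
saucer [0.6364 0.1897]
bowl [ 0.6221 -0.1446]
shaker [0.421  0.2377]
tall [0.4243 0.0789]
egg [ 0.4223 -0.2351]
short [ 0.4206 -0.0877]
S shaker [0.432  0.2327]
S tall [0.4317 0.0754]
S egg [ 0.4264 -0.2345]
S short [ 0.43   -0.0928]
S saucer [0.6443 0.1848]
S bowl [ 0.6289 -0.1474]
sp [ 0.6031 -0.3781]
sp [ 0.5962 -0.4334]
sp [ 0.5153 -0.3646]
sp [ 0.5079 -0.4204]
sp [ 0.5115 -0.3797]
sp [ 0.5085 -0.4017]
sp [ 0.3468 -0.3525]
sp [ 0.3428 -0.3738]
S tip [ 0.34964123 -0.3634706 ] neck [ 0.51355332 -0.39635805]
brush [ 0.76956182 -0.00416817  0.06      ] tumbler [0.47706178 0.36984046 0.105     ] purple [0.27051326 0.46900903 0.1       ] or [0.25467001 0.26157731 0.1       ] [ 0.25406053 -0.27728412  0.1       ]
```

```bash
cat > d.py <<'E'
import sys,numpy as np
from bench import ctrl
from scipy.spatial.transform import Rotation as Ro
o=ctrl.get_obs();R=o["eef_rot"];p=o["ee_pos"]
az=np.radians(80.5)
G=np.array([[-np.sin(az),np.cos(az),0],[np.cos(az),np.sin(az),0],[0,0,-1]])
print("t",o["clock"],"p",np.round(p,4),"w",round(o["gripper_width"],4),"f",np.round(o["wrist_force"],1),"yaw",np.degrees(np.arctan2(R[1,1],R[0,1])))
print("turn",np.round(Ro.from_matrix(R.T@G).as_rotvec(degrees=True)/5,2))
a=list(map(float,sys.argv[1:]))
for i in range(0,len(a),3): print(np.round(R.T@(np.array(a[i:i+3])-p)/.025,2))
E
python3 d.py .428 .077 .2  .428 .077 .16
```

```text
t 0.1 p [0.1214 0.5362 0.224 ] w 0.0881 f [-0.6 -0.  -1.5] yaw 77.23466443024718
turn [-0.01 -0.   -0.65]
[-16.02 -15.2    0.97]
[-16.02 -15.2    2.57]
```

Emit:
move_arm:
  deltas:
    - [-1,-1,0,0,0,0]
    - [-2.5,-2.4,0,0,0,-0.2]
    - [-4,-3.8,0,0,0,-0.4]
    - [-5.5,-5.2,0,0,0,-0.65]
    - [-7,-6.6,0,0,0,-0.65]
    - [-8.5,-8,0,0,0,-0.65]
    - [-10,-9.5,0,0,0,-0.65]
    - [-11.5,-11,0,0,0,-0.65]
  hand: 88
  squeeze: 20

```text
clock: 1.1
ee_pos: [0.3417, 0.2031, 0.2245]
eef_rot: [[-0.986, 0.165, -0.0], [0.165, 0.986, 0.0], [0.0, -0.0, -1.0]]
wrist_force: [0.4, 0.4, -1.2]
gripper_width: 0.0876
grip_force: 0.0
```

```bash
python3 d.py .428 .077 .2  .428 .077 .16
```

```text
t 1.1 p [0.3417 0.2031 0.2245] w 0.0876 f [ 0.4  0.4 -1.2] yaw 80.48931058311496
turn [-0. -0. -0.]
[-4.24 -4.4   0.98]
[-4.24 -4.4   2.58]
```

Emit:
move_arm:
  deltas:
    - [-1,-1,0,0,0,0]
    - [-2,-2.1,0.2,0,0,0]
    - [-3,-3.2,0.5,0,0,0]
    - [-3.8,-4,0.8,0,0,0]
    - [-4.24,-4.4,1,0,0,0]
    - [-4.24,-4.4,1,0,0,0]
    - [-4.24,-4.4,1,0,0,0]
    - [-4.24,-4.4,1,0,0,0]

```text
clock: 2.1
ee_pos: [0.4272, 0.0794, 0.1999]
eef_rot: [[-0.986, 0.164, 0.001], [0.164, 0.986, 0.0], [-0.001, 0.0, -1.0]]
wrist_force: [-0.4, 0.2, 0.4]
gripper_width: 0.0879
grip_force: 0.0
```

```bash
python3 - <<'E'
from bench import vision
import cv2,pickle
from h import *
s=vision.snapshot("scene");pickle.dump(s,open("s1.pkl","wb"))
cv2.imwrite("pics/s1.png",cv2.resize(s["image"][60:210,190:390,::-1],None,fx=4,fy=4,interpolation=cv2.INTER_CUBIC))
E
python3 d.py .428 .077 .2
```

```text
t 2.15 p [0.4272 0.0793 0.1998] w 0.0881 f [-0.1  0.4 -0.2] yaw 80.54367169547352
turn [0.   0.01 0.01]
[-0.05 -0.08 -0.01]
```

View pics/s1.png

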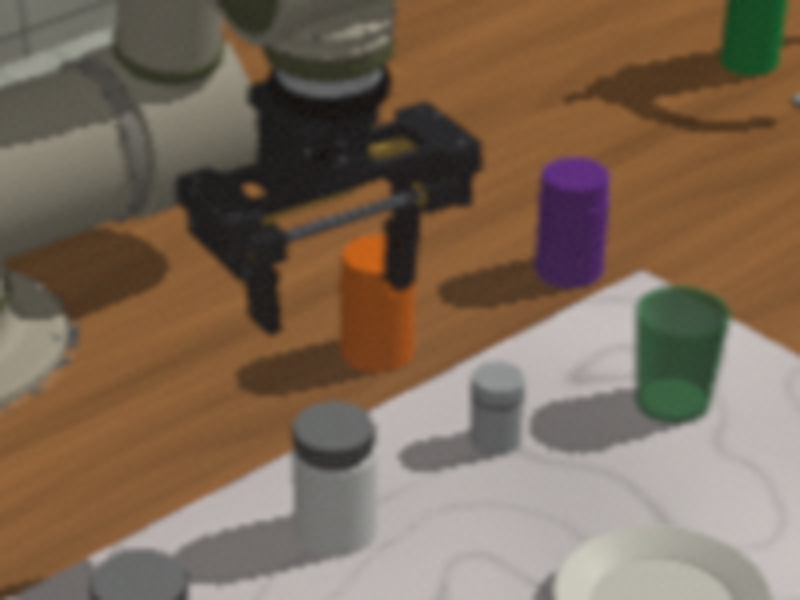

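Run:
```python
from h import *
S=pickle.load(open("s1.pkl","rb"))
print(crop(S,333,306,190,60,4,.192), crop(S,264,326,190,60,4,.192),crop(S,402,286,190,60,4,.192))
for n,u,v,z in [("tall",334,428,.115),("shaker",498,384,.08)]: print(n,crop(S,u,v,190,60,4,z))
for n,u,v in [("tall b",336,536),("sh b",497,439)]: print(n,crop(S,u,v,190,60,4,.02))
```

```text
[0.40175303 0.10101533 0.192     ] [0.38965098 0.05085711 0.192     ] [0.41416709 0.15246676 0.192     ]
tall [0.42769318 0.07837063 0.115     ]
shaker [0.42990026 0.23395543 0.08      ]
tall b [0.42913205 0.07707288 0.02      ]
sh b [0.42175937 0.24371481 0.02      ]
```

Run:
```python
from bench import ctrl,vision
from h import *
import cv2
print(ctrl.finger_overhang)
T=vision.snapshot("top");pickle.dump(T,open("t1.pkl","wb"));S=pickle.load(open("s1.pkl","rb"))
o=ctrl.get_obs();R=o["eef_rot"];p=o["ee_pos"]
def pr(s,X): q=s["R"]@X+s["t"];return np.array([s["fx"]*q[0]/q[2]+s["cx"],s["fy"]*q[1]/q[2]+s["cy"]])
out=[]
for s,(x0,y0) in((S,(190,60)),(T,(200,180))):
    im=cv2.resize(s["image"][y0:y0+100,x0:x0+133,::-1],None,fx=4,fy=4,interpolation=cv2.INTER_CUBIC)
    for y in(-.044,.044):
        for z in (.008,-.03):
            for xx in (-.009,.009):
                q=(pr(s,p+R@np.array([xx,y,z]))-[x0,y0])*4
                cv2.circle(im,tuple(int(v) for v in q),3,(0,255,0) if z>0 else (0,255,255),-1)
    out.append(im)
cv2.imwrite("pics/m1.png",cv2.resize(cv2.hconcat(out),(800,300)))
```

```text
0.008
```

View pics/m1.png

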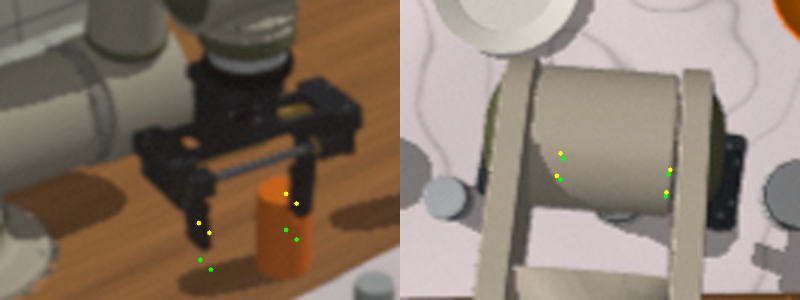

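Emit:
move_arm:
  deltas:
    - [0,-0.05,0.6,0,0,0]
    - [0,-0.05,1.2,0,0,0]
    - [0,-0.05,1.8,0,0,0]
    - [0,-0.05,2.4,0,0,0]
    - [0,-0.05,3.0,0,0,0]
    - [0,-0.05,3.6,0,0,0]
    - [0,-0.05,3.6,0,0,0]
    - [0,-0.05,3.6,0,0,0]

```text
clock: 3.2
ee_pos: [0.4276, 0.0775, 0.1101]
eef_rot: [[-0.986, 0.165, 0.001], [0.165, 0.986, -0.0], [-0.001, 0.0, -1.0]]
wrist_force: [-0.0, -0.3, 0.5]
gripper_width: 0.0879
grip_force: 0.0
```

```bash
python3 - <<'E'
from bench import vision
import cv2,pickle
s=vision.snapshot("scene");pickle.dump(s,open("s2.pkl","wb"))
cv2.imwrite("pics/s2.png",cv2.resize(s["image"][110:210,210:343,::-1],None,fx=5,fy=5,interpolation=cv2.INTER_CUBIC))
E
python3 d.py .428 .078 .08
```

```text
t 3.25 p [0.4276 0.0775 0.1102] w 0.0878 f [-0.5 -0.9 -0.1] yaw 80.49454728904182
turn [ 0.    0.01 -0.  ]
[-0.01  0.02  1.21]
```

View pics/s2.png

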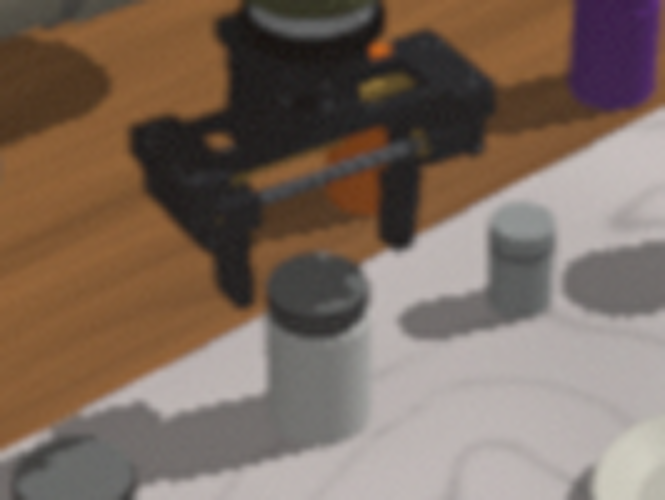

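Run:
```python
from h import *
S=pickle.load(open("s2.pkl","rb"))
for z in(.102,.112,.122,.132): print(crop(S,318,274,210,110,5,z))
print("lid",crop(S,318,281,210,110,5,.115))
```

```text
[0.40637277 0.09641109 0.102     ]
[0.41683087 0.08776909 0.112     ]
[0.42728897 0.07912709 0.122     ]
[0.43774707 0.07048509 0.132     ]
lid [0.42492486 0.08098331 0.115     ]
```

Run:
```python
from bench import ctrl,vision
from h import *
import cv2
T=vision.snapshot("top");S=vision.snapshot("scene")
o=ctrl.get_obs();R=o["eef_rot"];p=o["ee_pos"]
def pr(s,X): q=s["R"]@X+s["t"];return np.array([s["fx"]*q[0]/q[2]+s["cx"],s["fy"]*q[1]/q[2]+s["cy"]])
out=[]
for s,(x0,y0) in((S,(215,90)),(T,(215,195))):
    im=cv2.resize(s["image"][y0:y0+100,x0:x0+100,::-1],None,fx=4,fy=4,interpolation=cv2.INTER_CUBIC)
    for dz,c in((0,(0,255,0)),(.022,(0,0,255))):
        q=np.array([(pr(s,p+[0,0,dz]+R@np.array([a*.0375,b*.0935,-.056]))-[x0,y0])*4 for a,b in((1,1),(1,-1),(-1,-1),(-1,1))])
        cv2.polylines(im,[q.astype(int)],True,c,1)
        for b in(-.0615,-.044,.044,.0615):
            q=(pr(s,p+[0,0,dz]+R@np.array([0,b,.008]))-[x0,y0])*4
            cv2.circle(im,tuple(int(v) for v in q),3,c,-1)
    out.append(im)
cv2.imwrite("pics/m2.png",cv2.hconcat(out))
```

```text
(no output)
```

View pics/m2.png

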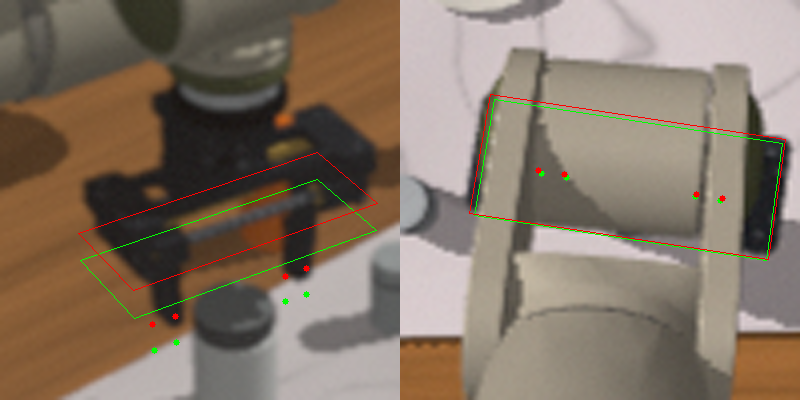

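Emit:
move_arm:
  deltas:
    - [0,0,0.4,0,0,0]
    - [0,0,0.8,0,0,0]
    - [0,0,1.2,0,0,0]
    - [0,0,1.6,0,0,0]
    - [0,0,1.8,0,0,0]
    - [0,0,1.8,0,0,0]
    - [0,0,1.8,0,0,0]
    - [0,0,1.8,0,0,0]

```text
clock: 4.35
ee_pos: [0.4275, 0.0774, 0.0648]
eef_rot: [[-0.986, 0.165, 0.001], [0.165, 0.986, -0.0], [-0.001, 0.0, -1.0]]
wrist_force: [0.4, -0.2, 1.4]
gripper_width: 0.088
grip_force: 0.0
```

```bash
python3 - <<'E'
from bench import vision
import cv2,pickle
s=vision.snapshot("scene");pickle.dump(s,open("s3.pkl","wb"))
cv2.imwrite("pics/s3.png",cv2.resize(s["image"][110:210,210:343,::-1],None,fx=5,fy=5,interpolation=cv2.INTER_CUBIC))
E
python3 d.py .428 .078 .05
```

```text
t 4.4 p [0.4274 0.0774 0.0648] w 0.0877 f [-0.2 -0.1 -0.3] yaw 80.4873131447696
turn [ 0.    0.01 -0.  ]
[-0.02  0.03  0.59]
```

View pics/s3.png

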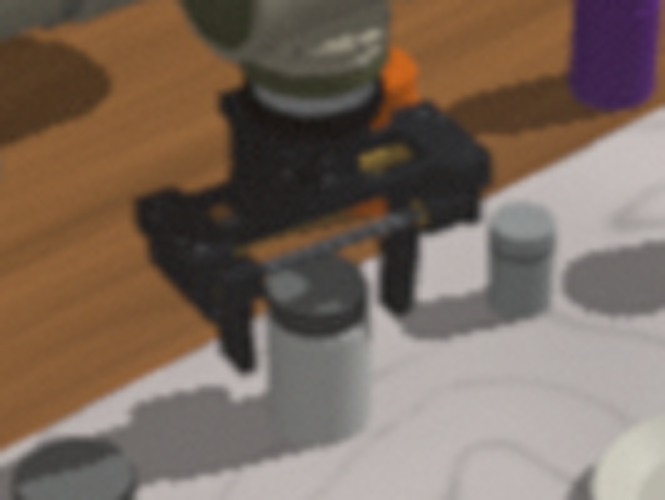

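Emit:
move_arm:
  deltas:
    - [0,0,0.1,0,0,0]
    - [0,0,0.2,0,0,0]
    - [0,0,0.3,0,0,0]
    - [0,0,0.4,0,0,0]
    - [0,0,0.5,0,0,0]
    - [0,0,0.5,0,0,0]
    - [0,0,0.5,0,0,0]
    - [0,0,0.5,0,0,0]

```text
clock: 5.4
ee_pos: [0.4273, 0.0774, 0.0521]
eef_rot: [[-0.986, 0.165, 0.0], [0.165, 0.986, -0.0], [-0.0, -0.0, -1.0]]
wrist_force: [-0.3, 0.7, -0.4]
gripper_width: 0.0883
grip_force: 0.0
```

Emit:
move_arm:
  deltas:
    - [0,0,0,0,0,0]
    - [0,0,0,0,0,0]
    - [0,0,0,0,0,0]
    - [0,0,0,0,0,0]
    - [0,0,0,0,0,0]
    - [0,0,0,0,0,0]
    - [0,0,0,0,0,0]
    - [0,0,0,0,0,0]
  hand: 50
  squeeze: 20

```text
clock: 6.4
ee_pos: [0.4273, 0.0775, 0.0521]
eef_rot: [[-0.986, 0.165, 0.0], [0.165, 0.986, 0.0], [-0.0, 0.0, -1.0]]
wrist_force: [-0.0, 0.6, 1.1]
gripper_width: 0.0596
grip_force: 20.0
```

Emit:
move_arm:
  deltas:
    - [0,0,-0.3,0,0,0]
    - [0,0,-0.8,0,0,0]
    - [0,0,-1.4,0,0,0]
    - [0,0,-1.8,0,0,0]
    - [0,0,-2,0,0,0]
    - [0,0,-2,0,0,0]
    - [0,0,-2,0,0,0]
    - [0,0,-2,0,0,0]

```text
clock: 7.4
ee_pos: [0.4271, 0.0774, 0.1017]
eef_rot: [[-0.986, 0.165, -0.001], [0.165, 0.986, 0.0], [0.001, -0.0, -1.0]]
wrist_force: [0.0, -0.0, -1.1]
gripper_width: 0.0595
grip_force: 20.0
```

```bash
python3 d.py .6396 .1875 .102
```

```text
t 7.4 p [0.4271 0.0774 0.1017] w 0.0595 f [ 0.  -0.  -1.1] yaw 80.48253299617465
turn [-0.   -0.01 -0.  ]
[-7.65  5.75 -0.02]
```

Emit:
move_arm:
  deltas:
    - [-0.8,0.6,0,0,0,0]
    - [-2.2,1.6,0,0,0,0]
    - [-3.7,2.8,0,0,0,0]
    - [-5.2,3.9,0,0,0,0]
    - [-6.5,4.9,0,0,0,0]
    - [-7.3,5.5,0,0,0,0]
    - [-7.65,5.75,0,0,0,0]
    - [-7.65,5.75,0,0,0,0]

```text
clock: 8.4
ee_pos: [0.6394, 0.1875, 0.1014]
eef_rot: [[-0.986, 0.165, -0.001], [0.165, 0.986, -0.0], [0.001, -0.0, -1.0]]
wrist_force: [-0.4, 0.5, -1.7]
gripper_width: 0.0596
grip_force: 20.0
```

```bash
python3 d.py .6396 .1875 .06 .6396 .1875 .057
```

```text
t 8.4 p [0.6394 0.1875 0.1014] w 0.0596 f [-0.4  0.5 -1.7] yaw 80.49092930420632
turn [-0.   -0.01 -0.  ]
[-0.01  0.    1.66]
[-0.01  0.    1.78]
```

Emit:
move_arm:
  deltas:
    - [0,0,0.4,0,0,0]
    - [0,0,0.9,0,0,0]
    - [0,0,1.3,0,0,0]
    - [0,0,1.5,0,0,0]
    - [0,0,1.6,0,0,0]
    - [0,0,1.68,0,0,0]
    - [0,0,1.74,0,0,0]
    - [0,0,1.76,0,0,0]

```text
clock: 9.4
ee_pos: [0.6397, 0.1876, 0.0581]
eef_rot: [[-0.986, 0.165, 0.0], [0.165, 0.986, 0.0], [-0.0, 0.0, -1.0]]
wrist_force: [-0.2, -0.3, -1.6]
gripper_width: 0.0599
grip_force: 20.0
```

Emit:
move_arm:
  deltas:
    - [0,0,0.02,0,0,0]
    - [0,0,0.02,0,0,0]
    - [0,0,0.02,0,0,0]
    - [0,0,0.02,0,0,0]
    - [0,0,0.02,0,0,0]
    - [0,0,0.02,0,0,0]
    - [0,0,0.02,0,0,0]
    - [0,0,0.02,0,0,0]

```text
clock: 10.4
ee_pos: [0.6397, 0.1876, 0.0575]
eef_rot: [[-0.986, 0.165, -0.0], [0.165, 0.986, -0.0], [0.0, -0.0, -1.0]]
wrist_force: [0.4, -1.0, -1.9]
gripper_width: 0.0595
grip_force: 20.0
```

Nearly touching; lower the last millimetre and release.

Emit:
move_arm:
  deltas:
    - [0,0,0.02,0,0,0]
    - [0,0,0.04,0,0,0]
    - [0,0,0.04,0,0,0]
    - [0,0,0.04,0,0,0]
    - [0,0,0.04,0,0,0]
    - [0,0,0.04,0,0,0]
    - [0,0,0.04,0,0,0]
    - [0,0,0.04,0,0,0]

```text
clock: 11.4
ee_pos: [0.6398, 0.1876, 0.0571]
eef_rot: [[-0.986, 0.165, 0.001], [0.165, 0.986, -0.0], [-0.001, 0.0, -1.0]]
wrist_force: [-2.7, 0.1, 5.1]
gripper_width: 0.0595
grip_force: 20.0
```

Emit:
move_arm:
  deltas:
    - [0,0,0,0,0,0]
    - [0,0,0,0,0,0]
    - [0,0,0,0,0,0]
    - [0,0,0,0,0,0]
    - [0,0,0,0,0,0]
    - [0,0,0,0,0,0]
    - [0,0,0,0,0,0]
    - [0,0,0,0,0,0]
  hand: 88

```text
clock: 12.4
ee_pos: [0.6397, 0.1876, 0.0565]
eef_rot: [[-0.986, 0.165, 0.0], [0.165, 0.986, 0.0], [-0.0, 0.0, -1.0]]
wrist_force: [0.4, -0.5, 0.2]
gripper_width: 0.088
grip_force: 0.0
```

Emit:
move_arm:
  deltas:
    - [0,0,-0.3,0,0,0]
    - [0,0,-0.8,0,0,0]
    - [0,0,-1.5,0,0,0]
    - [0,0,-2.2,0,0,0]
    - [0,0,-3,0,0,0]
    - [0,0,-3.8,0,0,0]
    - [0,0,-4,0,0,0]
    - [0,0,-4,0,0,0]

```text
clock: 13.4
ee_pos: [0.6396, 0.1876, 0.1569]
eef_rot: [[-0.986, 0.165, 0.0], [0.165, 0.986, 0.0], [-0.0, 0.0, -1.0]]
wrist_force: [-0.1, 0.2, 0.1]
gripper_width: 0.088
grip_force: 0.0
```

```bash
python3 d.py .426 .235 .15 .426 .235 .05
```

```text
t 13.4 p [0.6396 0.1876 0.1569] w 0.088 f [-0.1  0.2  0.1] yaw 80.48428293955752
turn [ 0.    0.01 -0.  ]
[8.74 0.46 0.27]
[8.74 0.46 4.27]
```

Emit:
move_arm:
  deltas:
    - [0.8,0,0,0,0,0]
    - [2.2,0.1,0,0,0,0]
    - [4,0.2,0,0,0,0]
    - [5.8,0.3,0,0,0,0]
    - [7.3,0.4,0,0,0,0]
    - [8.3,0.46,0,0,0,0]
    - [8.74,0.46,0,0,0,0]
    - [8.74,0.46,0,0,0,0]
  hand: 70

```text
clock: 14.4
ee_pos: [0.4261, 0.235, 0.1564]
eef_rot: [[-0.986, 0.165, -0.0], [0.165, 0.986, -0.0], [0.0, -0.0, -1.0]]
wrist_force: [-0.1, -0.6, -0.6]
gripper_width: 0.07
grip_force: 0.0
```

```bash
python3 d.py .4265 .235 .034
```

```text
t 14.4 p [0.4261 0.235  0.1564] w 0.07 f [-0.1 -0.6 -0.6] yaw 80.50272915860806
turn [-0. -0.  0.]
[-0.02  0.    4.9 ]
```

Emit:
move_arm:
  deltas:
    - [0,0,0.6,0,0,0]
    - [0,0,1.4,0,0,0]
    - [0,0,2.4,0,0,0]
    - [0,0,3.2,0,0,0]
    - [0,0,4,0,0,0]
    - [0,0,4.6,0,0,0]
    - [0,0,4.9,0,0,0]
    - [0,0,4.9,0,0,0]

```text
clock: 15.4
ee_pos: [0.4265, 0.2349, 0.0337]
eef_rot: [[-0.986, 0.166, -0.001], [0.166, 0.986, -0.0], [0.0, -0.0, -1.0]]
wrist_force: [-0.1, -0.5, 0.3]
gripper_width: 0.07
grip_force: 0.0
```

Run:
```python
from bench import vision
import cv2,pickle
s=vision.snapshot("scene");pickle.dump(s,open("s4.pkl","wb"))
cv2.imwrite("pics/s4.png",cv2.resize(s["image"][100:240,240:400,::-1],None,fx=4.2,fy=4.2,interpolation=cv2.INTER_CUBIC))
```

```text
(no output)
```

View pics/s4.png

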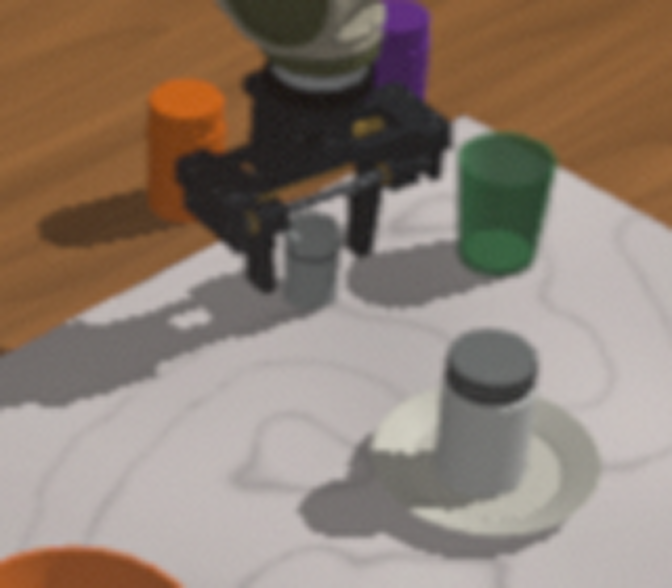

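Emit:
move_arm:
  deltas:
    - [0,0,0,0,0,0]
    - [0,0,0,0,0,0]
    - [0,0,0,0,0,0]
    - [0,0,0,0,0,0]
    - [0,0,0,0,0,0]
    - [0,0,0,0,0,0]
    - [0,0,0,0,0,0]
    - [0,0,0,0,0,0]
  hand: 30
  squeeze: 15

```text
clock: 16.45
ee_pos: [0.4263, 0.2352, 0.0343]
eef_rot: [[-0.986, 0.165, 0.001], [0.165, 0.986, 0.0], [-0.001, 0.0, -1.0]]
wrist_force: [-0.2, 1.9, 5.9]
gripper_width: 0.0398
grip_force: 15.0
```

Emit:
move_arm:
  deltas:
    - [0,0,-0.4,0,0,0]
    - [0,0,-1.2,0,0,0]
    - [0,0,-2.2,0,0,0]
    - [0,0,-3.4,0,0,0]
    - [0,0,-4.4,0,0,0]
    - [0,0,-5.2,0,0,0]
    - [0,0,-5.6,0,0,0]
    - [0,0,-5.6,0,0,0]

```text
clock: 17.45
ee_pos: [0.426, 0.2349, 0.1742]
eef_rot: [[-0.986, 0.165, 0.0], [0.165, 0.986, -0.0], [-0.0, -0.0, -1.0]]
wrist_force: [0.0, -1.1, -2.3]
gripper_width: 0.0398
grip_force: 15.0
```

```bash
python3 d.py .6397 .1876 .174
```

```text
t 17.45 p [0.426  0.2349 0.1742] w 0.0398 f [ 0.  -1.1 -2.3] yaw 80.4826624917631
turn [-0.  0. -0.]
[-8.74 -0.45  0.01]
```

Emit:
move_arm:
  deltas:
    - [-0.8,0,0,0,0,0]
    - [-2.2,-0.1,0,0,0,0]
    - [-4,-0.2,0,0,0,0]
    - [-5.8,-0.3,0,0,0,0]
    - [-7.3,-0.4,0,0,0,0]
    - [-8.3,-0.45,0,0,0,0]
    - [-8.74,-0.45,0,0,0,0]
    - [-8.74,-0.45,0,0,0,0]

```text
clock: 18.45
ee_pos: [0.6395, 0.1878, 0.173]
eef_rot: [[-0.986, 0.165, -0.002], [0.165, 0.986, -0.0], [0.002, -0.0, -1.0]]
wrist_force: [-0.7, -0.4, -0.9]
gripper_width: 0.0394
grip_force: 15.0
```

Emit:
move_arm:
  deltas:
    - [0,0,0.3,0,0,0]
    - [0,0,0.7,0,0,0]
    - [0,0,1.1,0,0,0]
    - [0,0,1.3,0,0,0]
    - [0,0,1.42,0,0,0]
    - [0,0,1.48,0,0,0]
    - [0,0,1.48,0,0,0]
    - [0,0,1.48,0,0,0]

```text
clock: 19.45
ee_pos: [0.6398, 0.1878, 0.1373]
eef_rot: [[-0.986, 0.165, 0.0], [0.165, 0.986, 0.0], [-0.0, 0.0, -1.0]]
wrist_force: [0.4, -0.7, -1.6]
gripper_width: 0.0395
grip_force: 15.0
```

```bash
python3 d.py .6397 .1876 .134
```

```text
t 19.45 p [0.6398 0.1878 0.1373] w 0.0395 f [ 0.4 -0.7 -1.6] yaw 80.48303505499845
turn [ 0.    0.01 -0.  ]
[ 0.   -0.01  0.13]
```

Emit:
move_arm:
  deltas:
    - [0,0,0.04,0,0,0]
    - [0,0,0.08,0,0,0]
    - [0,0,0.11,0,0,0]
    - [0,0,0.13,0,0,0]
    - [0,0,0.13,0,0,0]
    - [0,0,0.13,0,0,0]
    - [0,0,0.13,0,0,0]
    - [0,0,0.13,0,0,0]

```text
clock: 20.45
ee_pos: [0.6399, 0.1878, 0.1344]
eef_rot: [[-0.986, 0.165, 0.001], [0.165, 0.986, 0.0], [-0.001, 0.0, -1.0]]
wrist_force: [-0.3, -0.7, 5.8]
gripper_width: 0.0394
grip_force: 15.0
```

Emit:
move_arm:
  deltas:
    - [0,0,0,0,0,0]
    - [0,0,0,0,0,0]
    - [0,0,0,0,0,0]
    - [0,0,0,0,0,0]
    - [0,0,0,0,0,0]
    - [0,0,0,0,0,0]
    - [0,0,0,0,0,0]
    - [0,0,0,0,0,0]
  hand: 70

```text
clock: 21.45
ee_pos: [0.6397, 0.1878, 0.1338]
eef_rot: [[-0.986, 0.165, 0.0], [0.165, 0.986, 0.0], [-0.0, 0.0, -1.0]]
wrist_force: [-0.5, -0.3, -0.4]
gripper_width: 0.0699
grip_force: 0.0
```

Emit:
move_arm:
  deltas:
    - [0,0,-0.2,0,0,0]
    - [0,0,-0.6,0,0,0]
    - [0,0,-1.2,0,0,0]
    - [0,0,-1.9,0,0,0]
    - [0,0,-2.5,0,0,0]
    - [0,0,-2.8,0,0,0]
    - [0,0,-2.8,0,0,0]
    - [0,0,-2.8,0,0,0]

```text
clock: 22.45
ee_pos: [0.6395, 0.1878, 0.2031]
eef_rot: [[-0.986, 0.165, -0.001], [0.165, 0.986, -0.0], [0.001, -0.0, -1.0]]
wrist_force: [-0.1, 0.6, -0.8]
gripper_width: 0.0699
grip_force: 0.0
```

```bash
python3 d.py .4237 -.2345 .15
```

```text
t 22.45 p [0.6395 0.1878 0.2031] w 0.0699 f [-0.1  0.6 -0.8] yaw 80.48544795699897
turn [-0.   -0.01 -0.  ]
[  5.72 -18.09   2.14]
```

Emit:
move_arm:
  deltas:
    - [0.3,-0.8,0,0,0,0]
    - [0.8,-2.2,0,0,0,0]
    - [1.3,-3.7,0,0,0,0]
    - [1.8,-5.2,0,0,0,0]
    - [2.3,-6.7,0,0,0,0]
    - [2.8,-8.2,0,0,0,0]
    - [3.3,-9.7,0,0,0,0]
    - [3.8,-11.2,0,0,0,0]

```text
clock: 23.45
ee_pos: [0.4989, -0.0736, 0.2034]
eef_rot: [[-0.986, 0.165, -0.001], [0.165, 0.986, 0.0], [0.001, 0.0, -1.0]]
wrist_force: [0.8, -0.0, 0.3]
gripper_width: 0.0699
grip_force: 0.0
```

Emit:
move_arm:
  deltas:
    - [0.4,-1.5,0.2,0,0,0]
    - [0.8,-3,0.5,0,0,0]
    - [1.2,-4.4,0.9,0,0,0]
    - [1.6,-5.6,1.3,0,0,0]
    - [1.8,-6.4,1.7,0,0,0]
    - [1.9,-6.89,2.1,0,0,0]
    - [1.92,-6.89,2.1,0,0,0]
    - [1.92,-6.89,2.1,0,0,0]

```text
clock: 24.45
ee_pos: [0.4242, -0.234, 0.1515]
eef_rot: [[-0.986, 0.165, 0.0], [0.165, 0.986, 0.0], [-0.0, 0.0, -1.0]]
wrist_force: [0.3, 0.1, 0.2]
gripper_width: 0.0698
grip_force: 0.0
```

```bash
python3 d.py .4237 -.2345 .15  .4237 -.2345 .04
```

```text
t 24.45 p [ 0.4242 -0.234   0.1515] w 0.0698 f [0.3 0.1 0.2] yaw 80.51500642800043
turn [0. 0. 0.]
[ 0.02 -0.02  0.06]
[ 0.02 -0.02  4.46]
```

Emit:
move_arm:
  deltas:
    - [0,0,0.6,0,0,0]
    - [0,0,1.4,0,0,0]
    - [0,0,2.3,0,0,0]
    - [0,0,3.1,0,0,0]
    - [0,0,3.8,0,0,0]
    - [0,0,4.3,0,0,0]
    - [0.02,-0.02,4.46,0,0,0]
    - [0.02,-0.02,4.46,0,0,0]

```text
clock: 25.45
ee_pos: [0.4235, -0.235, 0.04]
eef_rot: [[-0.986, 0.165, 0.0], [0.165, 0.986, -0.0], [-0.0, -0.0, -1.0]]
wrist_force: [0.3, 0.4, -0.7]
gripper_width: 0.07
grip_force: 0.0
```

Emit:
move_arm:
  deltas:
    - [0,0,0,0,0,0]
    - [0,0,0,0,0,0]
    - [0,0,0,0,0,0]
    - [0,0,0,0,0,0]
    - [0,0,0,0,0,0]
    - [0,0,0,0,0,0]
    - [0,0,0,0,0,0]
    - [0,0,0,0,0,0]
  hand: 35
  squeeze: 12

```text
clock: 26.45
ee_pos: [0.4235, -0.2351, 0.04]
eef_rot: [[-0.986, 0.165, 0.0], [0.165, 0.986, -0.0], [-0.0, -0.0, -1.0]]
wrist_force: [0.5, 0.7, 5.2]
gripper_width: 0.0459
grip_force: 12.0
```

Emit:
move_arm:
  deltas:
    - [0,0,-0.3,0,0,0]
    - [0,0,-1,0,0,0]
    - [0,0,-2,0,0,0]
    - [0,0,-3,0,0,0]
    - [0,0,-3.8,0,0,0]
    - [0,0,-4.3,0,0,0]
    - [0,0,-4.4,0,0,0]
    - [0,0,-4.4,0,0,0]

```text
clock: 27.45
ee_pos: [0.4231, -0.2348, 0.1493]
eef_rot: [[-0.986, 0.165, -0.001], [0.165, 0.986, 0.001], [0.001, 0.0, -1.0]]
wrist_force: [0.1, 0.6, -1.3]
gripper_width: 0.0457
grip_force: 12.0
```

```bash
python3 d.py .6325 .021 .15
```

```text
t 27.45 p [ 0.4231 -0.2348  0.1493] w 0.0457 f [ 0.1  0.6 -1.3] yaw 80.48583082204058
turn [ 0.01 -0.01 -0.  ]
[-6.57 11.48 -0.03]
```

Emit:
move_arm:
  deltas:
    - [-0.5,0.9,0,0,0,0]
    - [-1.4,2.4,0,0,0,0]
    - [-2.5,4.4,0,0,0,0]
    - [-3.6,6.4,0,0,0,0]
    - [-4.8,8.4,0,0,0,0]
    - [-5.8,10.2,0,0,0,0]
    - [-6.4,11.2,0,0,0,0]
    - [-6.57,11.48,0,0,0,0]

```text
clock: 28.45
ee_pos: [0.633, 0.0222, 0.1484]
eef_rot: [[-0.987, 0.163, -0.002], [0.163, 0.987, 0.0], [0.002, -0.0, -1.0]]
wrist_force: [-0.5, -0.8, -1.1]
gripper_width: 0.0462
grip_force: 12.0
```

Emit:
move_arm:
  deltas:
    - [0,0,0.4,0,0,0]
    - [0,0,1.2,0,0,0]
    - [0,0,2.1,0,0,0]
    - [0,0,3,0,0,0]
    - [0,0,3.7,0,0,0]
    - [0,0,4.1,0,0,0]
    - [0,0,4.2,0,0,0]
    - [0,0,4.2,0,0,0]

```text
clock: 29.45
ee_pos: [0.6329, 0.0206, 0.0452]
eef_rot: [[-0.986, 0.166, 0.0], [0.166, 0.986, -0.0], [-0.001, -0.0, -1.0]]
wrist_force: [0.1, 0.7, -0.2]
gripper_width: 0.046
grip_force: 12.0
```

```bash
python3 d.py .6325 .021 .04
```

```text
t 29.45 p [0.6329 0.0206 0.0452] w 0.046 f [ 0.1  0.7 -0.2] yaw 80.46836515076765
turn [-0.    0.01 -0.01]
[0.02 0.01 0.21]
```

Emit:
move_arm:
  deltas:
    - [0,0,0.06,0,0,0]
    - [0,0,0.12,0,0,0]
    - [0,0,0.17,0,0,0]
    - [0,0,0.2,0,0,0]
    - [0,0,0.22,0,0,0]
    - [0,0,0.22,0,0,0]
    - [0,0,0.22,0,0,0]
    - [0,0,0.22,0,0,0]

```text
clock: 30.45
ee_pos: [0.633, 0.0209, 0.0401]
eef_rot: [[-0.986, 0.165, 0.001], [0.165, 0.986, -0.0], [-0.001, -0.0, -1.0]]
wrist_force: [-1.9, -0.4, 6.1]
gripper_width: 0.0459
grip_force: 12.0
```

Emit:
move_arm:
  deltas:
    - [0,0,0,0,0,0]
    - [0,0,0,0,0,0]
    - [0,0,0,0,0,0]
    - [0,0,0,0,0,0]
    - [0,0,0,0,0,0]
    - [0,0,0,0,0,0]
    - [0,0,0,0,0,0]
    - [0,0,0,0,0,0]
  hand: 70

```text
clock: 31.45
ee_pos: [0.6328, 0.0209, 0.0393]
eef_rot: [[-0.986, 0.165, 0.0], [0.165, 0.986, -0.0], [-0.0, -0.0, -1.0]]
wrist_force: [0.4, -0.6, 0.1]
gripper_width: 0.0699
grip_force: 0.0
```

Emit:
move_arm:
  deltas:
    - [0,0,-0.2,0,0,0]
    - [0,0,-0.7,0,0,0]
    - [0,0,-1.5,0,0,0]
    - [0,0,-2.6,0,0,0]
    - [0,0,-3.6,0,0,0]
    - [0,0,-4.2,0,0,0]
    - [0,0,-4.4,0,0,0]
    - [0,0,-4.4,0,0,0]

```text
clock: 32.45
ee_pos: [0.6326, 0.021, 0.149]
eef_rot: [[-0.986, 0.165, -0.001], [0.165, 0.986, 0.0], [0.001, 0.0, -1.0]]
wrist_force: [0.4, 0.2, -0.4]
gripper_width: 0.0699
grip_force: 0.0
```

```bash
python3 d.py .491 -.388 .15
```

```text
t 32.45 p [0.6326 0.021  0.149 ] w 0.0699 f [ 0.4  0.2 -0.4] yaw 80.48554472334945
turn [ 0.   -0.01 -0.  ]
[  2.88 -17.07  -0.04]
```

Emit:
move_arm:
  deltas:
    - [0.2,-0.9,0,0,0,0]
    - [0.5,-2.4,0,0,0,0]
    - [0.8,-4,0,0,0,0]
    - [1.1,-6,0,0,0,0]
    - [1.4,-8,0,0,0,0]
    - [1.7,-10,0,0,0,0]
    - [2,-12,0,0,0,0]
    - [2.4,-14,0,0,0,0]
  hand: 50

```text
clock: 33.45
ee_pos: [0.5138, -0.3167, 0.1486]
eef_rot: [[-0.986, 0.166, -0.001], [0.166, 0.986, 0.001], [0.001, 0.0, -1.0]]
wrist_force: [-0.0, -0.3, -1.1]
gripper_width: 0.05
grip_force: 0.0
```

Emit:
move_arm:
  deltas:
    - [0.3,-1.5,0,0,0,0]
    - [0.4,-2.6,0,0,0,0]
    - [0.48,-3.07,0.4,0,0,0]
    - [0.48,-3.07,1.2,0,0,0]
    - [0.48,-3.07,2.1,0,0,0]
    - [0.48,-3.07,3,0,0,0]
    - [0.48,-3.07,3.6,0,0,0]
    - [0.48,-3.07,3.8,0,0,0]

```text
clock: 34.45
ee_pos: [0.4908, -0.3875, 0.0531]
eef_rot: [[-0.986, 0.165, -0.001], [0.165, 0.986, 0.001], [0.001, 0.001, -1.0]]
wrist_force: [-0.2, -0.1, 0.2]
gripper_width: 0.0497
grip_force: 0.0
```

```bash
python3 - <<'E'
from bench import vision
import cv2,pickle
s=vision.snapshot("scene");pickle.dump(s,open("s5.pkl","wb"))
cv2.imwrite("pics/s5.png",cv2.resize(s["image"][130:340,100:380,::-1],None,fx=2.8,fy=2.8,interpolation=cv2.INTER_CUBIC))
E
python3 d.py .491 -.388 .018
```

```text
t 34.5 p [ 0.4909 -0.3877  0.0533] w 0.0499 f [0.1 0.5 0.7] yaw 80.49497361343627
turn [ 0.01 -0.01 -0.  ]
[-0.01 -0.01  1.41]
```

View pics/s5.png

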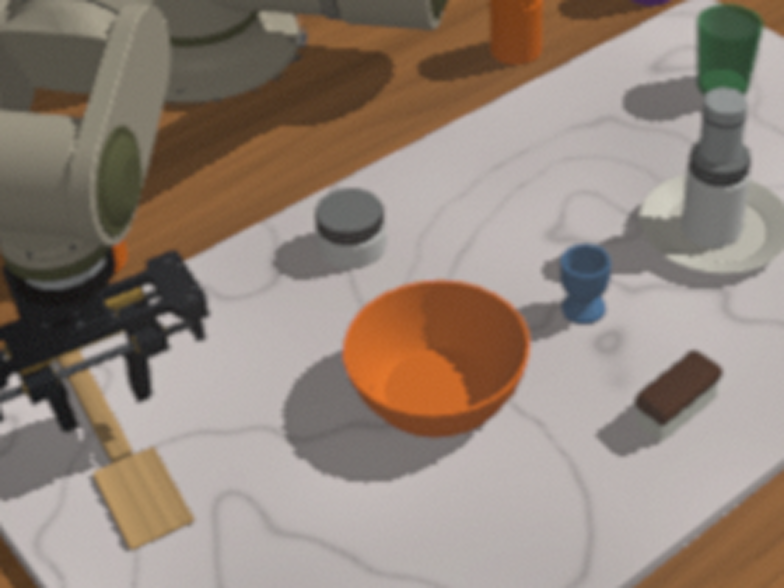

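Emit:
move_arm:
  deltas:
    - [0,0,0.4,0,0,0]
    - [0,0,0.8,0,0,0]
    - [0,0,1.1,0,0,0]
    - [0,0,1.3,0,0,0]
    - [0,0,1.4,0,0,0]
    - [0,0,1.4,0,0,0]
    - [0,0,1.4,0,0,0]
    - [0,0,1.4,0,0,0]

```text
clock: 35.5
ee_pos: [0.4913, -0.3881, 0.0195]
eef_rot: [[-0.986, 0.165, 0.0], [0.165, 0.986, -0.0], [-0.0, -0.0, -1.0]]
wrist_force: [-0.4, 0.5, 0.4]
gripper_width: 0.0501
grip_force: 0.0
```

Emit:
move_arm:
  deltas:
    - [0,0,0.08,0,0,0]
    - [0,0,0.16,0,0,0]
    - [0,0,0.16,0,0,0]
    - [0,0,0.16,0,0,0]
    - [0,0,0.16,0,0,0]
    - [0,0,0.16,0,0,0]
    - [0,0,0.16,0,0,0]
    - [0,0,0.16,0,0,0]

```text
clock: 36.5
ee_pos: [0.4912, -0.3881, 0.0153]
eef_rot: [[-0.986, 0.165, 0.0], [0.165, 0.986, -0.0], [-0.0, -0.0, -1.0]]
wrist_force: [0.7, -0.1, 0.2]
gripper_width: 0.0503
grip_force: 0.0
```

Emit:
move_arm:
  deltas:
    - [0,0,0.04,0,0,0]
    - [0,0,0.08,0,0,0]
    - [0,0,0.08,0,0,0]
    - [0,0,0.08,0,0,0]
    - [0,0,0.08,0,0,0]
    - [0,0,0.08,0,0,0]
    - [0,0,0.08,0,0,0]
    - [0,0,0.08,0,0,0]

```text
clock: 37.5
ee_pos: [0.4912, -0.3881, 0.0133]
eef_rot: [[-0.986, 0.165, 0.0], [0.165, 0.986, -0.0], [-0.0, -0.0, -1.0]]
wrist_force: [0.3, -0.4, 0.2]
gripper_width: 0.0503
grip_force: 0.0
```

Emit:
move_arm:
  deltas:
    - [0,0,0.04,0,0,0]
    - [0,0,0.08,0,0,0]
    - [0,0,0.08,0,0,0]
    - [0,0,0.08,0,0,0]
    - [0,0,0.08,0,0,0]
    - [0,0,0.08,0,0,0]
    - [0,0,0.08,0,0,0]
    - [0,0,0.08,0,0,0]

```text
clock: 38.5
ee_pos: [0.4912, -0.3881, 0.0113]
eef_rot: [[-0.986, 0.165, -0.0], [0.165, 0.986, -0.0], [0.0, -0.0, -1.0]]
wrist_force: [0.1, -0.8, 0.4]
gripper_width: 0.0502
grip_force: 0.0
```

Emit:
move_arm:
  deltas:
    - [0,0,0.04,0,0,0]
    - [0,0,0.06,0,0,0]
    - [0,0,0.06,0,0,0]
    - [0,0,0.06,0,0,0]
    - [0,0,0.06,0,0,0]
    - [0,0,0.06,0,0,0]
    - [0,0,0.06,0,0,0]
    - [0,0,0.06,0,0,0]

```text
clock: 39.5
ee_pos: [0.4912, -0.3881, 0.0098]
eef_rot: [[-0.986, 0.165, -0.0], [0.165, 0.986, -0.0], [0.0, -0.0, -1.0]]
wrist_force: [0.0, 0.5, 0.2]
gripper_width: 0.0502
grip_force: 0.0
```

Emit:
move_arm:
  deltas:
    - [0,0,0,0,0,0]
    - [0,0,0,0,0,0]
    - [0,0,0,0,0,0]
    - [0,0,0,0,0,0]
    - [0,0,0,0,0,0]
    - [0,0,0,0,0,0]
    - [0,0,0,0,0,0]
    - [0,0,0,0,0,0]
  hand: 10
  squeeze: 25

```text
clock: 40.5
ee_pos: [0.4912, -0.3881, 0.0098]
eef_rot: [[-0.986, 0.165, 0.0], [0.165, 0.986, -0.0], [-0.0, -0.0, -1.0]]
wrist_force: [-0.6, 0.1, 0.6]
gripper_width: 0.0196
grip_force: 25.0
```

Emit:
move_arm:
  deltas:
    - [0,0,-0.3,0,0,0]
    - [0,0,-0.9,0,0,0]
    - [0,0,-1.8,0,0,0]
    - [0,0,-2.8,0,0,0]
    - [0,0,-3.6,0,0,0]
    - [0,0,-4.2,0,0,0]
    - [0,0,-4.4,0,0,0]
    - [0,0,-4.4,0,0,0]

```text
clock: 41.5
ee_pos: [0.4912, -0.388, 0.1198]
eef_rot: [[-0.986, 0.165, -0.0], [0.165, 0.986, 0.0], [0.0, 0.0, -1.0]]
wrist_force: [-0.4, 0.5, -1.8]
gripper_width: 0.0197
grip_force: 25.0
```

```bash
python3 - <<'E'
from bench import vision
import cv2,pickle
s=vision.snapshot("scene");t=vision.snapshot("top")
a=cv2.resize(s["image"][130:330,80:300,::-1],(440,400));b=cv2.resize(t["image"][130:330,290:470,::-1],(360,400))
cv2.imwrite("pics/s6.png",cv2.hconcat([a,b]))
E
python3 d.py .625 -.146 .12
```

```text
t 41.6 p [ 0.491  -0.3878  0.119 ] w 0.0199 f [-0.4 -0.  -1.2] yaw 80.48284172217204
turn [ 0.01 -0.01 -0.  ]
[-3.69 10.42 -0.03]
```

View pics/s6.png

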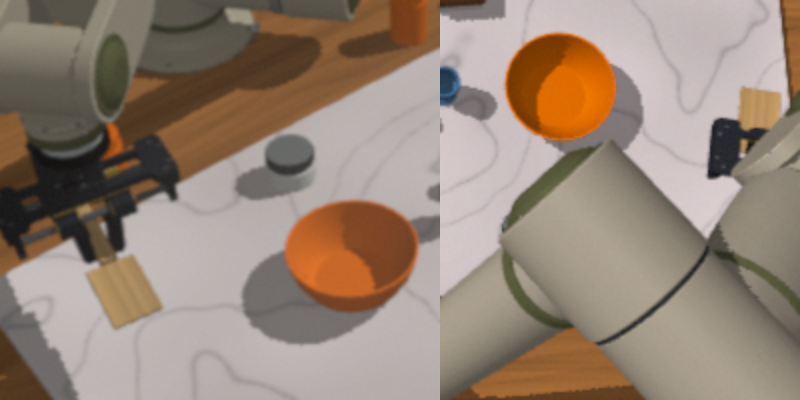

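Emit:
move_arm:
  deltas:
    - [-0.3,0.8,0,0,0,0]
    - [-0.9,2.4,0,0,0,0]
    - [-1.5,4.2,0,0,0,0]
    - [-2.1,6,0,0,0,0]
    - [-2.8,7.8,0,0,0,0]
    - [-3.3,9.3,0,0,0,0]
    - [-3.6,10.2,0,0,0,0]
    - [-3.69,10.42,0,0,0,0]

```text
clock: 42.6
ee_pos: [0.6257, -0.1439, 0.1194]
eef_rot: [[-0.987, 0.163, -0.001], [0.163, 0.987, 0.001], [0.001, 0.0, -1.0]]
wrist_force: [-0.5, -0.2, -1.0]
gripper_width: 0.0193
grip_force: 25.0
```

Emit:
move_arm:
  deltas:
    - [0,0,0.4,0,0,0]
    - [0,0,0.9,0,0,0]
    - [0,0,1.3,0,0,0]
    - [0,0,1.6,0,0,0]
    - [0,0,1.75,0,0,0]
    - [0,0,1.8,0,0,0]
    - [0,0,1.8,0,0,0]
    - [0,0,1.8,0,0,0]

```text
clock: 43.6
ee_pos: [0.6254, -0.1464, 0.0751]
eef_rot: [[-0.986, 0.165, 0.001], [0.165, 0.986, -0.0], [-0.001, -0.0, -1.0]]
wrist_force: [-0.2, 0.1, -0.3]
gripper_width: 0.0193
grip_force: 25.0
```

```bash
python3 d.py .625 -.146 .07
```

```text
t 43.6 p [ 0.6254 -0.1464  0.0751] w 0.0193 f [-0.2  0.1 -0.3] yaw 80.48577304580655
turn [-0.    0.01 -0.  ]
[0.02 0.01 0.21]
```

Emit:
move_arm:
  deltas:
    - [0,0,0.06,0,0,0]
    - [0,0,0.12,0,0,0]
    - [0,0,0.17,0,0,0]
    - [0,0,0.2,0,0,0]
    - [0,0,0.21,0,0,0]
    - [0,0,0.21,0,0,0]
    - [0,0,0.21,0,0,0]
    - [0,0,0.21,0,0,0]

```text
clock: 44.6
ee_pos: [0.6253, -0.1464, 0.0698]
eef_rot: [[-0.986, 0.165, 0.0], [0.165, 0.986, -0.0], [-0.0, -0.0, -1.0]]
wrist_force: [-1.9, 1.6, 4.1]
gripper_width: 0.0195
grip_force: 25.0
```

Contact at the rim. Release, keeping the opening modest, then rise and clear the view.

Emit:
move_arm:
  deltas:
    - [0,0,0,0,0,0]
    - [0,0,0,0,0,0]
    - [0,0,0,0,0,0]
    - [0,0,0,0,0,0]
    - [0,0,0,0,0,0]
    - [0,0,0,0,0,0]
    - [0,0,0,0,0,0]
    - [0,0,0,0,0,0]
  hand: 50

```text
clock: 45.6
ee_pos: [0.6253, -0.1464, 0.0696]
eef_rot: [[-0.986, 0.165, 0.0], [0.165, 0.986, -0.0], [-0.0, -0.0, -1.0]]
wrist_force: [-0.2, -0.3, 0.0]
gripper_width: 0.0502
grip_force: 0.0
```

Emit:
move_arm:
  deltas:
    - [0,0,-0.3,0,0,0]
    - [0,0,-0.8,0,0,0]
    - [0,0,-1.6,0,0,0]
    - [0,0,-2.6,0,0,0]
    - [0,0,-3.6,0,0,0]
    - [0,0,-4.4,0,0,0]
    - [0,0,-5,0,0,0]
    - [0,0,-5,0,0,0]

```text
clock: 46.6
ee_pos: [0.6256, -0.1465, 0.1959]
eef_rot: [[-0.986, 0.165, 0.002], [0.165, 0.986, -0.001], [-0.002, -0.001, -1.0]]
wrist_force: [-0.2, 0.4, -0.4]
gripper_width: 0.0496
grip_force: 0.0
```

Emit:
move_arm:
  deltas:
    - [0.8,0,0,0,0,0]
    - [2,0,0,0,0,0]
    - [3.4,0,0,0,0,0]
    - [4.8,0,0,0,0,0]
    - [6.2,0,0,0,0,0]
    - [7.4,0,0,0,0,0]
    - [8,0,0,0,0,0]
    - [8,0,0,0,0,0]

```text
clock: 47.6
ee_pos: [0.4279, -0.1133, 0.1945]
eef_rot: [[-0.986, 0.166, -0.0], [0.166, 0.986, 0.0], [0.0, 0.0, -1.0]]
wrist_force: [-0.0, -0.7, 0.4]
gripper_width: 0.0499
grip_force: 0.0
```

Run:
```python
from bench import vision
import cv2
s=vision.snapshot("scene");t=vision.snapshot("top")
a=cv2.resize(s["image"][140:310,180:400,::-1],(777,600),interpolation=cv2.INTER_CUBIC)[:, :]
b=cv2.resize(t["image"][110:230,190:410,::-1],None,fx=3.6,fy=3.6,interpolation=cv2.INTER_CUBIC)
a=cv2.resize(a,(440,340));b=cv2.resize(b,(800,436))
a=cv2.copyMakeBorder(a,0,0,0,0,cv2.BORDER_CONSTANT)
b2=cv2.resize(t["image"][110:230,190:410,::-1],(623,340),interpolation=cv2.INTER_CUBIC)
top=cv2.resize(t["image"][120:220,200:400,::-1],(600,300),interpolation=cv2.INTER_CUBIC)
sc=cv2.resize(s["image"][150:310,190:400,::-1],(394,300),interpolation=cv2.INTER_CUBIC)
sc=cv2.copyMakeBorder(sc,0,0,0,206,cv2.BORDER_CONSTANT)
cv2.imwrite("pics/end.png",cv2.vconcat([top,sc]))
```

```text
(no output)
```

View pics/end.png

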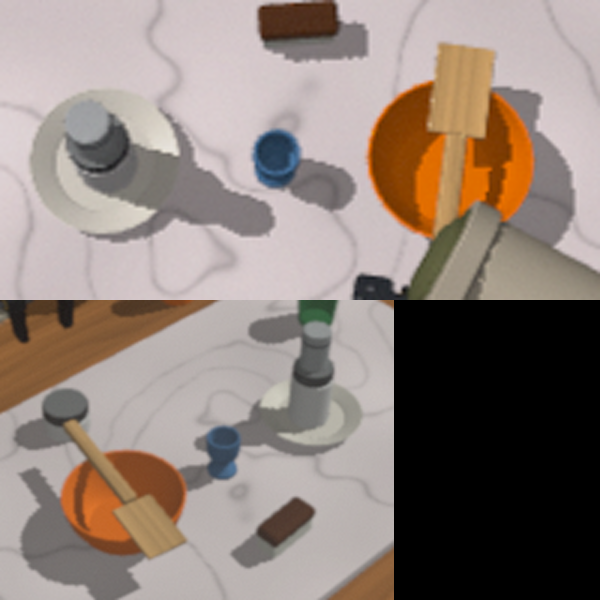

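Run:
```python
from h import *
T=pickle.load(open("top0.pkl","rb"))
for n,u,v,z in [("saucer",105,161,.036),("bowl",450.5,158,.08),("egg",277,156,.082),("shoulder",460,135,.086),("end",467,47,.086),("shaker",90,123,.18)]:
    print(n,np.round(crop(T,u,v,200,120,3,z)[:2],4))
```

```text
saucer [0.6373 0.1896]
bowl [ 0.6241 -0.1442]
egg [0.6278 0.0209]
shoulder [ 0.6449 -0.1531]
end [ 0.7323 -0.164 ]
shaker [0.6335 0.1857]
```

```bash
python3 -c "
from bench import ctrl
print(ctrl.finish_job())"
```

```text
the job is handed in; nothing more can be done
None
```

The breakfast corner is set out and handed in at about 48 s: in the last pictures the jar, shaker, egg cup and spatula all sit well within tolerance and the short jar, tumbler and nailbrush look untouched, but the hand-in returned no verdict.

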